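Back off the rack clamp by two turns of its knurled wheel

ROBOT

A 6-joint arm with a two-finger parallel gripper is mounted at the origin on the work surface. World frame = base frame: x ahead of the robot, y to its left, z up, the work surface at z = 0. Lengths are in m, angles in rad, forces in N, time in s.
With the tool pointing down it reaches from about 0.325 to 0.9 m from the base axis. Payload 6.1 kg.
Tool frame: the origin (TCP) lies midway between the tips of the shut fingers; the grasp point (between the pads) lies 19 mm behind it; x points along the fingers, y is the direction in which the jaws open and shut, and the axes are right-handed (so a half turn about x gives the same grasp; the last joint's range is limited). The gripper opens to 85 mm and grips with 20 to 120 N. Pads are 22 mm wide; open, the fingers measure 114 mm over their backs; the gripper's body (76 mm by 85 mm) begins 54 mm behind the grasp point. The pads swing forward as they close: fully open they stand 13 mm farther back than shut.
Start: joints at [1.154, 0.22, 1.526, -0, 1.395, -0.126], TCP at [0.179, 0.599, 0.195] pointing down, gripper open.
Joint ranges: [-2.98, 2.98], [-0.91, 2.08], [0.09, 2.57], [-1.24, 4.39], [0.2, 2.65], [-2.68, 2.68]. Speed limits (rad/s): [2.57, 2.57, 3.01, 3.14, 3.14, 3.14].

INTERFACE

Orientations are given as [roll, pitch, yaw] about the fixed x, y, z axes, in that order (R = Rz(yaw) Ry(pitch) Rx(roll)).
In Python, from plant import movep, move_l, set_joints, gripper_to, hold, inverse_kinematics, observe, get_image, get_calibration, Unreachable, job_done gives the robot as it stands. Calls block until the motion is done:
- movep(position, orientation): joint-space move of the TCP to a pose.
- move_l(position, feed=0.15, rotation=None, max_force=None): straight line of the TCP; rotation=None keeps the orientation; feed is the mean speed in m/s. With max_force (N) it stops when the force on the tool has changed by that much, and returns True; else False.
- set_joints(angles): joint-space move.
- gripper_to(opening, f_grip=None): finger opening in m; f_grip is the grip in N (None keeps the last); returns when the fingers have stopped.
- hold(seconds).
- inverse_kinematics(position, orientation): joint angles nearest the present ones, or None.
- observe(): the state.
- get_image(name): name is "scene" or "side" or "wrist"; returns (picture, depth): 400x640x3 uint8, red, green, blue; 400x640 float32, m along the optical axis (not along the pixel's ray), 0 where there is no reading.
- get_calibration(name): a dict with "intrinsics" (3x3 intrinsics, pixels), "world_from_camera" (4x4, takes a point from camera to world coordinates). Camera axes: x right, y down, z forward; pixel columns grow to the right and rows downward; lengths in m; the calibration is good to about 2 mm. A picture is of the moment at which its call begins: read the wrist's pose just before it. get_calibration takes no time and is no camera call; for the wrist camera it gives the pose at the moment of the call.
A pose or a line that the arm cannot do raises Unreachable and nothing moves.
- job_done(): hands the job in, once; it reports no verdict.
The state is a dict: "time_s": time; "q": joint angles; "joint_velocities": joint speeds; "joint_torque": joint torques, N m; "eef_pos": TCP position; "tcp_rot": TCP orientation; "ft_force": force on the tool from outside, world axes, zero at the start; "torque": the same for the moment, N m; "opening": finger opening in m.
Only numpy, scipy, OpenCV 4.12 (cv2) and the standard library are available. Lean on these libraries where they do the work, as an engineer would, in place of code of your own. Each camera call takes 0.05 s, during which the arm holds its last target. There are 200 camera calls.

TASK

The sample rack is held in the blue bench clamp. Loosen the clamp by two full turns: roll a fingertip across the top of the black knurled wheel, stroke after stroke, counter-clockwise as seen from the wheel's end of the clamp, and stop when its white line, uppermost now, has come round to the top for the second time. Leave the rack standing in the clamp and everything else where it is: nothing is picked up or pushed aside.

Things in the scene. Friction and masses are not known exactly. Their poses are not given: they have to be found in the camera images.
- clamp: Bench clamp, fixed. Origin: centre of the underside of its aluminium base plate (170 mm along x, 300 along y, 10 thick); z up. At its -y end the blue wheel housing (96 along x, 48 along y, top 62 mm above the table), centred 115 mm from the origin, with the wheel in its slot; then towards +y the aluminium jaw (120 x 10, top 52 mm high), the rack and a blue end stop.
- wheel_top (a point): The uppermost point of the wheel's rim, mid-width, 78 mm above the table, 16 mm above the housing. Fixed to the clamp: it does not turn; axes as the clamp's. To loosen, the top of the rim moves along the clamp's -x. The wheel needs about 1.5 N along the rim, stays where it is left and does not spin on.
- wheel_axis (a point): Centre of the black knurled wheel, 46 mm above the table; it turns about the clamp's y through here. Radius 32 mm over its 30 ribs (2 mm proud, 6.3 mm apart, lying along its width), 24 mm wide; only its top 16 mm stands out of the housing. One rib and a stripe beside it are white: the index line, uppermost at the start.
- wheel (a joint): Turn of the knurled wheel in rad: 0 clamped tight (at the start; a stop prevents tightening further), growing as it is loosened, 6.28 per full turn; the jaw backs off 4 mm per turn along the clamp's -y. A shut fingertip swept level, 2 to 3 mm below the top of the rim, carries it round by about 1 rad a stroke (10 to 20 N).
- rack: White foam rack, 120 x 144 x 42 mm, with 17 red-capped sample tubes standing to 96 mm above its underside (106 mm above the table), loose between jaw and end stop. Origin: centre of its underside, 10 mm above the table.
- sanitiser: Clear pump bottle of hand sanitiser, 64 x 44 mm, 165 mm tall, standing loose. Origin: centre of its underside.
- glove_box: Green carton of gloves, 115 x 220 x 75 mm, loose. Origin: centre of its underside.
- single_tube: One red-capped sample tube in a round grey stand (48 mm diameter), 96 mm tall, loose. Origin: centre of its underside.
- swab_carton: Small cardboard carton with a blue band, 60 x 90 x 40 mm, loose. Origin: centre of its underside.
Not all that is in view belongs to the job. Leave any orange look-alike of the swab_carton alone. Of the things that look like the sanitiser, take the one that is farthest from the robot's base at the start.

How it is judged:
By the outcome, as a careful person would: the job done as asked, in the order asked, and still so for the second after the job is handed in, with the robot touching nothing.
It also fails if it takes over 64 s, if anything falls off the work surface, if the arm or the gripper's body presses on something with over 40 N, if the wrist force passes 120 N, or if a joint passes its speed limit or range.

## Working session

There is one attempt and no reset: what is moved stays moved. The work goes in short steps, each a Python script; the robot and the scene stay as the last script left them, time stands still between calls to the robot, and variables do not carry over. Pictures are saved under pics/ and viewed, about 8 in all and at most 12, crops included, and the job is handed in when it is done.

```bash
ls; mkdir -p pics; python3 - <<'E'
from plant import *
import cv2,numpy as np
ims=[]
for n in("scene","side"):
    p,d=get_image(n); c=get_calibration(n); np.savez(f"pics/{n}.npz",p=p,d=d,K=c["intrinsics"],T=c["world_from_camera"]); cv2.imwrite(f"pics/{n}0.png",p[:,:,::-1])
    print(n,np.round(c["world_from_camera"],3).tolist(),c["intrinsics"].tolist() if hasattr(c["intrinsics"],'tolist') else c["intrinsics"])
o=observe();print(o)
E
```

```text
pics
scene [[0.738, 0.481, -0.474, 1.289], [0.675, -0.52, 0.523, -0.726], [0.005, -0.706, -0.708, 1.132], [0.0, 0.0, 0.0, 1.0]] [[502.66280788311474, 0.0, 319.6268564556767], [0.0, 502.66280788311474, 201.4148445164694], [0.0, 0.0, 1.0]]
side [[0.663, -0.552, 0.506, 0.085], [-0.749, -0.472, 0.466, -0.413], [-0.019, -0.687, -0.726, 0.813], [0.0, 0.0, 0.0, 1.0]] [[368.7089467112801, 0.0, 324.8537247764167], [0.0, 368.7089467112801, 197.57071242159634], [0.0, 0.0, 1.0]]
{'time_s': 0.1, 'q': array([ 1.15388545e+00,  2.21189494e-01,  1.52752063e+00,  5.24500752e-06,
        1.39472002e+00, -1.26105257e-01]), 'joint_velocities': array([ 5.68594872e-04, -2.41400194e-03, -1.88498308e-03, -5.68319262e-04,
        3.15752569e-04,  6.62990946e-05]), 'joint_torque': array([ 1.09546312e-03, -4.98247361e+01, -3.90545261e+01, -2.24986338e-04,
        5.73900397e-03,  3.13410874e-05]), 'eef_pos': array([0.1789499 , 0.59817501, 0.19376989]), 'tcp_rot': array([-1.69971096,  1.56895883, -1.99051751]), 'ft_force': array([-1.10112563, -0.51388133, -0.36035222]), 'torque': array([ 0.01985625,  0.00521333, -0.01012868]), 'opening': 0.08514241626908926}
```

View pics/scene0.png

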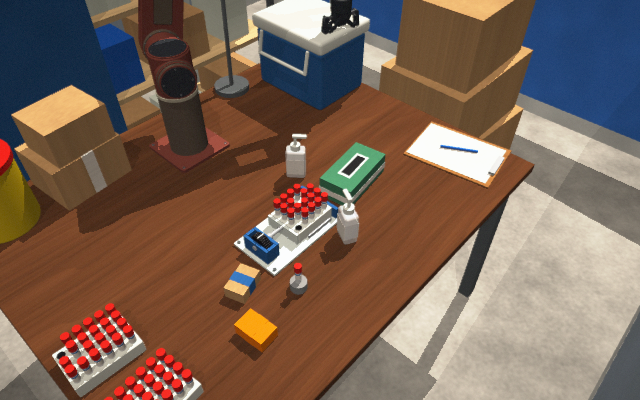

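View pics/side0.png

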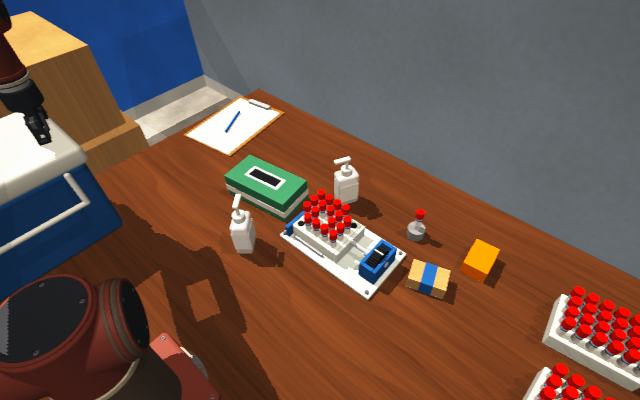

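The scene view shows the blue wheel housing at (262,245) and the rack at (300,210). In the side view they are at (378,260) and (328,220). The only other blue things are the swab band (241,280), the end stop (333,208) and the cooler. I'll locate the housing by its colour and height, and use the plate for the yaw.

```bash
python3 - <<'E'
import numpy as np,cv2
for n,box in(("scene",(225,315,225,275)),("side",(345,410,225,300))):
    f=np.load(f"pics/{n}.npz");p,d,K,T=[f[k] for k in"pdKT"]
    v,u=np.mgrid[0:400,0:640]
    P=np.stack([(u-K[0,2])/K[0,0]*d,(v-K[1,2])/K[1,1]*d,d],-1)@T[:3,:3].T+T[:3,3]
    hsv=cv2.cvtColor(p,cv2.COLOR_RGB2HSV)
    b=(hsv[...,0]>100)&(hsv[...,0]<125)&(hsv[...,1]>120)&(d>0)
    m=np.zeros_like(b);m[box[2]:box[3],box[0]:box[1]]=1
    top=b&m&(abs(P[...,2]-.062)<.005)
    q=P[top][:,:2].astype(np.float32)
    print(n,len(q),cv2.minAreaRect(q*1000), np.median(P[top][:,2]))
    wide=(P[...,2]>.004)&(P[...,2]<.02)&(hsv[...,1]<90)&(hsv[...,2]>90)&(d>0)
    k,l,s,c=cv2.connectedComponentsWithStats(wide.astype(np.uint8))
    for i in range(1,k):
        if s[i,4]>150: print('plate',c[i],s[i,4],cv2.minAreaRect((P[l==i][:,:2]*1000).astype(np.float32)))
    es=b&(P[...,2]>.02)&(P[...,2]<.1)
    k,l,s,c=cv2.connectedComponentsWithStats(es.astype(np.uint8))
    for i in range(1,k):
        if s[i,4]>15: print('blue',c[i],s[i,4],P[l==i].mean(0).round(3),P[l==i].max(0).round(3))
    x0,x1,y0,y1=(box[0]-20,box[1]+60,box[2]-70,box[3]+20)
    cv2.imwrite(f"pics/{n}c.png",cv2.resize(p[y0:y1,x0:x1,::-1],None,fx=4,fy=4,interpolation=cv2.INTER_CUBIC))
E
```

```text
scene 239 ((552.7987670898438, -157.91693115234375), (97.4799575805664, 50.114967346191406), 1.3416552543640137) 0.060864183229349056
plate [235.64739884  85.02890173] 173 ((-160.4091796875, 366.915283203125), (86.10950469970703, 146.08128356933594), 24.85287857055664)
plate [459.01108374 152.94211823] 1624 ((723.0150146484375, 619.2108764648438), (299.902587890625, 210.51470947265625), 8.014421463012695)
plate [287.33381818 246.80436364] 1375 ((550.6123046875, -54.33494567871094), (173.03738403320312, 281.301513671875), 0.24413183331489563)
plate [265.36305732 226.54140127] 157 ((487.0440979003906, -87.6081314086914), (44.05197525024414, 57.80836486816406), 72.87451934814453)
plate [111.66442953 371.40939597] 298 ((561.7103271484375, -642.4278564453125), (171.1866455078125, 8.078857421875), 86.9964370727539)
blue [626.25221239   3.34513274] 226 [0.741 2.198 0.037] [0.811 2.225 0.071]
blue [61.02546296 65.47955247] 2592 [-0.755 -0.059  0.053] [-0.706  0.301  0.1  ]
blue [310.87290583  84.68341999] 1731 [0.109 0.519 0.06 ] [0.211 0.724 0.1  ]
blue [333.04477612 208.28358209] 67 [0.609
[... 717 characters left out ...]
5625), 13.294661521911621)
plate [344.84312724 265.40265713] 1957 ((545.296630859375, -42.64402770996094), (171.53887939453125, 300.4132995605469), 0.8214227557182312)
plate [583.25585938 359.05664062] 512 ((654.0498046875, -596.202880859375), (204.92506408691406, 95.92918395996094), 62.216190338134766)
blue [62.24398249  7.54704595] 914 [0.759 2.202 0.058] [1.045 2.225 0.1  ]
blue [ 56.40826643 247.63871543] 3363 [0.041 0.472 0.06 ] [0.198 0.486 0.1  ]
blue [292.63934426 222.95081967] 122 [0.493 0.084 0.045] [0.54  0.091 0.076]
blue [376.36307692 262.11230769] 650 [ 0.535 -0.163  0.052] [ 0.595 -0.134  0.077]
blue [428.42492013 276.30990415] 313 [ 0.592 -0.276  0.039] [ 0.629 -0.253  0.044]
```

```bash
cat > h.py <<'E'
from plant import *
import numpy as np,cv2
psi=0.018; W=np.array([0.5495,-0.158]); O=[0,np.pi/2,psi]
ax=np.array([np.cos(psi),np.sin(psi)])
def pt(s,z): return [*(W+s*ax),z]
E
python3 - <<'E'
from h import *
gripper_to(0.0)
print(observe()["time_s"])
move_l([0.179,0.599,0.30],feed=.3)
movep(pt(.06,.26),O);print(observe()["time_s"])
move_l(pt(.06,.13),feed=.25)
o=observe();print(o["time_s"],o["eef_pos"],o["tcp_rot"],o["q"],o["ft_force"],o["opening"])
c=get_calibration("wrist");p,d=get_image("wrist");cv2.imwrite("pics/w1.png",p[:,:,::-1]);np.savez("pics/w1.npz",p=p,d=d,K=c["intrinsics"],T=c["world_from_camera"])
s,_=get_image("scene");t,_=get_image("side")
a=cv2.resize(s[200:290,210:330],None,fx=3.3,fy=3.3,interpolation=2);b=cv2.resize(t[200:290,310:430],None,fx=3.3,fy=3.3,interpolation=2)
cv2.imwrite("pics/c1.png",np.hstack([a,b])[:,:,::-1])
E
```

```text
0.8667
4.4167
5.0833 [ 0.61032184 -0.15694696  0.13122135] [-0.38866567  1.56934457 -0.3702177 ] [-3.76758659e-01  2.80923146e-01  1.57618124e+00  9.90297705e-06
  1.28303655e+00 -1.96600576e+00] [0.15538638 0.483025   0.25737917] -0.00016404531099754668
```

View pics/w1.png

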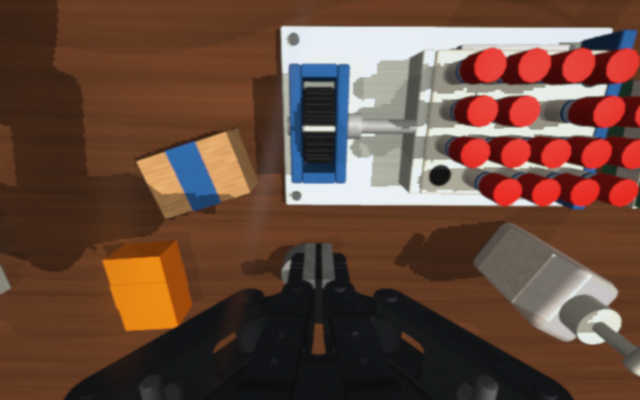

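View pics/c1.png

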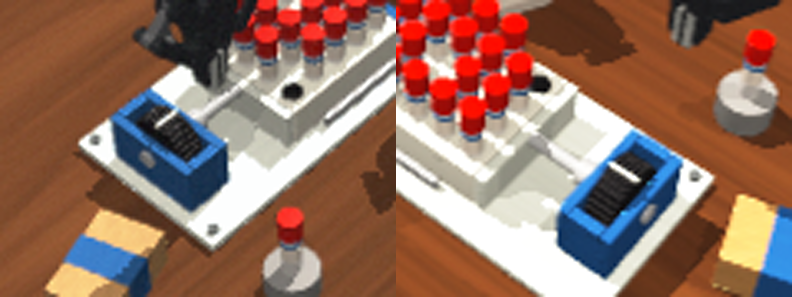

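The wrist view shows the wheel at columns 302-335, rows 80-165, with its white line at (319,128). Both crops show the wheel in its slot and the line on top. Next: fix the wheel top from this picture, then make one guarded trial stroke, reading the line by casting rays onto the rim cylinder.

```bash
cat >> h.py <<'E'
nd=np.array([-np.sin(psi),np.cos(psi)])
def line(p,c,show=False):
    "angle(s) of white line from top (+ = loosening, toward -x), via ray/cylinder intersection; None if hidden"
    K,T=np.array(c["intrinsics"]),np.array(c["world_from_camera"])
    v,u=np.mgrid[0:400,0:640]; r=np.stack([(u-K[0,2])/K[0,0],(v-K[1,2])/K[1,1],np.ones_like(u)],-1)@T[:3,:3].T
    e=T[:3,3]; A=np.array([*W,.046])
    rs,rz=r[...,:2]@ax,r[...,2]; es,ez=(e[:2]-A[:2])@ax,e[2]-A[2]
    a=rs**2+rz**2;b=es*rs+ez*rz;cc=es*es+ez*ez-.0315**2
    D=b*b-a*cc; t=(-b-np.sqrt(np.maximum(D,0)))/a
    H=e+t[...,None]*r
    yy=(H[...,:2]-W)@nd; th=np.arctan2(-(H[...,:2]-W)@ax,H[...,2]-.046)
    hsv=cv2.cvtColor(p,cv2.COLOR_RGB2HSV)
    m=(D>0)&(abs(yy)<.009)&(abs(th)<1.0)&(hsv[...,1]<90)&(hsv[...,2]>130)
    return (m.sum(),float(np.median(th[m])),float(np.median(yy[m]))) if m.sum()>15 else (int(m.sum()),None,None)
def look():
    c=get_calibration("wrist");p,d=get_image("wrist");return p,line(p,c)
def stroke(s0=.034,s1=-.034,z=.0755,feed=.1,mf=None):
    move_l(pt(s0,z),feed=.15); h=move_l(pt(s1,z),feed=feed,max_force=mf); return h
def back(s=.06,z=.095):
    o=observe()["eef_pos"]; move_l([o[0],o[1],z],feed=.15); move_l(pt(s,z),feed=.25)
E
python3 - <<'E'
from h import *
f=np.load("pics/w1.npz");c=dict(intrinsics=f["K"],world_from_camera=f["T"]);p=f["p"];K,T=f["K"],f["T"]
print("line0",line(p,c))
hsv=cv2.cvtColor(p,cv2.COLOR_RGB2HSV)
def onto(u,v,z):
    r=T[:3,:3]@[(u-K[0,2])/K[0,0],(v-K[1,2])/K[1,1],1];return T[:3,3]+(z-T[2,3])/r[2]*r
b=((hsv[...,0]>100)&(hsv[...,0]<125)&(hsv[...,1]>120)).astype(np.uint8)
k,l,s,_=cv2.connectedComponentsWithStats(b)
i=l[75,295]or l[70,320];print(s[i]);x,y,w,h=s[i][:4]
print(onto(319,128,.078),[onto(*q,.062) for q in((x,y),(x+w,y+h))])
for q in ((282,27),(285,204)): print('plate corner',onto(*q,.01))
E
```

```text
line0 (np.int64(138), 0.02182280614416933, 0.0001160054737312668)
[ 290   65   59  118 4006]
[ 0.54838409 -0.15713473  0.078     ] [array([ 0.5026265 , -0.18037236,  0.062     ]), array([ 0.59565315, -0.13009673,  0.062     ])]
plate corner [ 0.46542947 -0.19193115  0.01      ]
plate corner [ 0.63366079 -0.19198814  0.01      ]
```

```bash
python3 - <<'E'
from h import *
print(observe()["time_s"])
print(stroke(mf=35)); o=observe();print(o["time_s"],o["eef_pos"],o["ft_force"])
back(); p,r=look();print(r,observe()["time_s"])
cv2.imwrite("pics/w2.png",p[40:220,240:480,::-1].repeat(2,0).repeat(2,1))
E
```

```text
5.2333
False
6.6167 [ 0.51634872 -0.15888352  0.07611084] [1.28493785 0.70897889 0.32409166]
(np.int64(187), 0.023201059551656786, 5.093768401544501e-05) 7.475
```

View pics/w2.png

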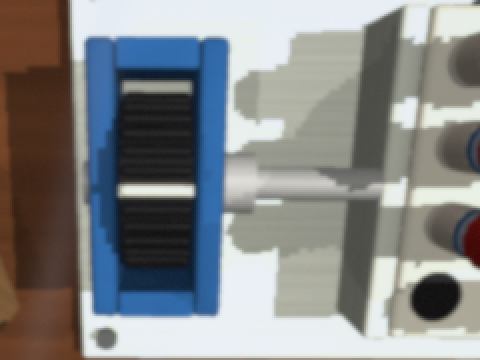

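The crop shows the line still on top at (158,190), so the tip skimmed over without turning the wheel. I'll go lower in small steps.

```bash
python3 - <<'E'
from h import *
for z in(.0742,.0728):
    h=stroke(s1=0,z=z,mf=35);o=observe();print(z,h,o["eef_pos"],o["ft_force"])
    if not h: move_l(pt(-.034,z),feed=.1,max_force=35)
    back(); p,r=look();print(r,observe()["time_s"])
    if r[1] is None or r[1]>.2: break
E
```

```text
0.0742 False [ 0.55046176 -0.15833783  0.07507775] [-0.04365485 -0.24938504  0.34077547]
(np.int64(185), 0.022949569574732702, 5.671094414324166e-05) 9.7
0.0728 False [ 0.55046072 -0.15831325  0.07370625] [ 0.2687732  -0.6279392  -0.30397947]
(np.int64(189), 0.024833308241527338, 7.576890640248516e-05) 11.9333
```

No contact force even at 73.7 mm, so I'll measure the rim height with a guarded touch from above.

```bash
python3 - <<'E'
from h import *
move_l(pt(0,.085),feed=.25)
h=move_l(pt(0,.064),feed=.02,max_force=5);o=observe();print(h,o["eef_pos"],o["ft_force"],o["time_s"])
back(z=.09); p,r=look();print(r,observe()["time_s"])
E
```

```text
False [ 0.54964542 -0.15808639  0.0642127 ] [ 0.04158423 -0.00500671  0.18278456] 13.525
(np.int64(203), 0.033280027693179115, -3.665275190381103e-06) 14.2917
```

```bash
python3 - <<'E'
from h import *
move_l(pt(0,.082),feed=.25);hold(.2)
o=observe();print(o["eef_pos"],o["tcp_rot"],o["time_s"],o["opening"])
A=[]
for n,(x,y) in(("scene",(210,190)),("side",(320,195))):
    p,d=get_image(n);c=get_calibration(n);np.savez(f"pics/{n}3.npz",p=p,d=d,K=c["intrinsics"],T=c["world_from_camera"])
    A.append(cv2.resize(p[y:y+100,x:x+100],None,fx=4,fy=4,interpolation=2))
    K,T=c["intrinsics"],c["world_from_camera"]; q=np.linalg.inv(T)@[*o["eef_pos"],1];q=K@q[:3];q=q[:2]/q[2];print(n,q,(q-[x,y])*4)
    cv2.drawMarker(A[-1],tuple(int(i) for i in (q-[x,y])*4),(0,255,0),cv2.MARKER_CROSS,14,1)
cv2.imwrite("pics/c3.png",np.hstack(A)[:,:,::-1])
E
```

```text
[ 0.55035961 -0.158248    0.08253785] [-0.39390908  1.56944017 -0.37586045] 14.8833 0.00020160441784150912
scene [259.3662579  234.16671585] [197.46503159 176.66686339]
side [379.65725822 249.73709101] [238.62903287 218.94836403]
```

View pics/c3.png

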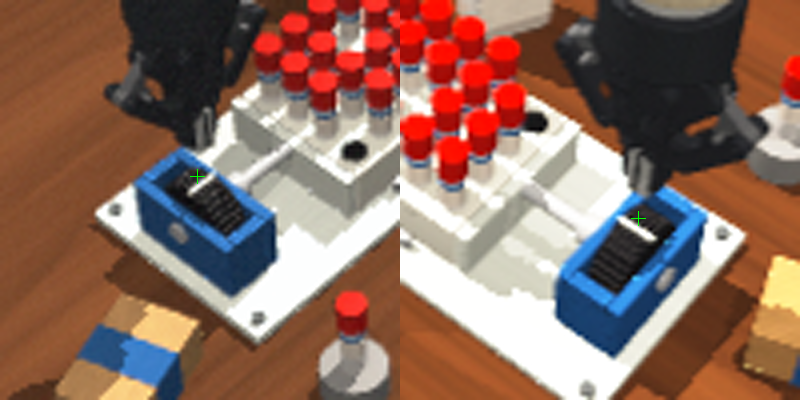

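The green marks are the reported TCP. The real fingertip ends well above them: (205,150) in the left crop and (648,195) in the right. I'll triangulate the tip and confirm with a guarded touch, since the TCP report seems to be off.

```bash
python3 - <<'E'
from h import *
def ray(n,u,v):
    f=np.load(f"pics/{n}3.npz");K,T=f["K"],f["T"];r=T[:3,:3]@[(u-K[0,2])/K[0,0],(v-K[1,2])/K[1,1],1];return T[:3,3],r/np.linalg.norm(r)
(e1,r1),(e2,r2)=ray("scene",261.2,227.3),ray("side",382,243.7)
t=np.linalg.lstsq(np.c_[r1,-r2],e2-e1,rcond=None)[0];print("tip",e1+t[0]*r1,e2+t[1]*r2,"TCP",observe()["eef_pos"])
h=move_l(pt(0,.05),feed=.03,max_force=5);o=observe();print(h,o["eef_pos"],o["ft_force"],o["time_s"])
move_l(pt(0,.08),feed=.2);print(look()[1],observe()["time_s"])
E
```

```text
tip [ 0.55449287 -0.1523816   0.10923795] [ 0.55331433 -0.16035233  0.10561204] TCP [ 0.5502111  -0.15811273  0.08227468]
False [ 0.54970272 -0.1580858   0.0502478 ] [0.34381505 0.15745624 0.25570503] 16.2
(np.int64(171), 0.030339507189447952, -0.0004889635477963788) 16.55
```

```bash
python3 - <<'E'
from h import *
move_l(pt(0,.052),feed=.2)
h=move_l(pt(0,.035),feed=.03,max_force=5);o=observe();print(h,o["eef_pos"],o["ft_force"],o["time_s"])
A=[]
for n,(x,y) in(("scene",(210,190)),("side",(320,195))):
    p,d=get_image(n); A.append(cv2.resize(p[y:y+100,x:x+100],None,fx=4,fy=4,interpolation=2))
cv2.imwrite("pics/c4.png",np.hstack(A)[:,:,::-1])
move_l(pt(0,.07),feed=.2);print(look()[1],observe()["time_s"])
E
```

```text
True [ 0.55069879 -0.15836371  0.04138511] [-0.67236931  0.07870177  4.85488503] 17.2833
(np.int64(168), 0.015505937943226538, -1.8918247830587416e-05) 17.7333
```

View pics/c4.png

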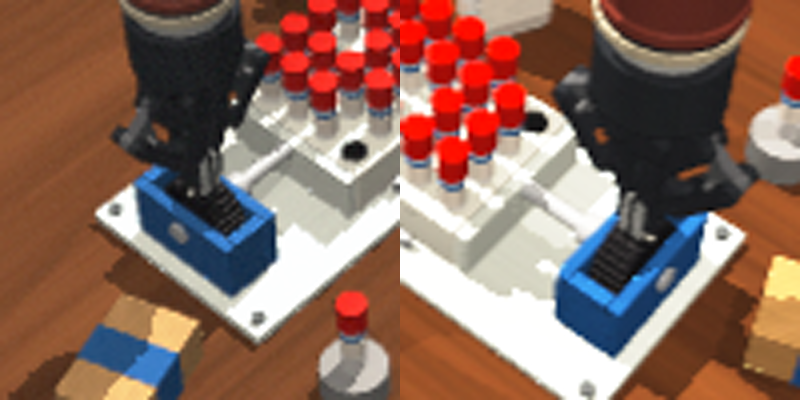

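Contact comes at a reported 41.4 mm (4.9 N, purely vertical). The crops show the tip on the rim at (208,190) and (632,230). So the TCP report reads about 36 mm low, and I'll set stroke heights from this touch.

```bash
cat >> h.py <<'E'
ZC=.0415
E
python3 - <<'E'
from h import *
move_l(pt(.036,.06),feed=.25)
h=stroke(s0=.034,s1=0,z=ZC-.0025,mf=35);o=observe();print(h,o["eef_pos"],o["ft_force"])
if not h: print(move_l(pt(-.034,ZC-.0025),feed=.1,max_force=35))
o=observe();print(o["eef_pos"],o["ft_force"],o["time_s"])
back(z=.055); p,r=look();print(r,observe()["time_s"])
cv2.imwrite("pics/w5.png",p[40:220,240:480,::-1].repeat(2,0).repeat(2,1))
E
```

```text
False [ 0.55010887 -0.15852094  0.04129946] [-0.49814037  1.25820715  6.81646864]
False
[ 0.51588711 -0.15886296  0.03953844] [1.2446235  0.38818442 0.57743022] 19.3083
(np.int64(274), 0.5189360440614924, 0.00016318581753239648) 20.1417
```

View pics/w5.png

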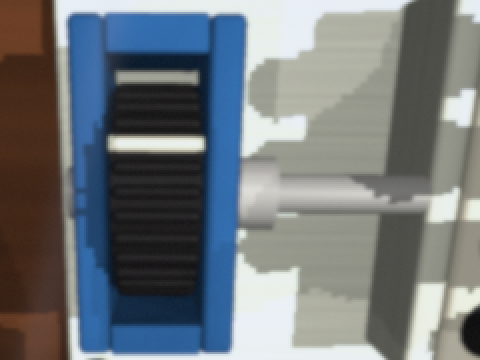

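The line has moved to (156,143), 0.52 rad round in the loosening direction. I'll press 2 mm deeper for fuller strokes.

```bash
cat >> h.py <<'E'
def cyc(dz=.0045,s0=.030,s1=-.032,feed=.12,mf=40):
    z=ZC-dz
    h=stroke(s0,s1,z,feed,mf); back(s=s0+.004,z=.053); p,r=look()
    return p,h,r,observe()["time_s"]
E
python3 - <<'E'
from h import *
for i in range(2):
    z=ZC-.0045
    move_l(pt(.03,z),feed=.15);h=move_l(pt(.0,z),feed=.1,max_force=40);f=observe()["ft_force"];h2=h or move_l(pt(-.032,z),feed=.1,max_force=40)
    back(s=.034,z=.053);p,r=look();print(h,h2,f.round(1),r,observe()["time_s"])
    cv2.imwrite(f"pics/w6{i}.png",p[:,:,::-1])
E
```

```text
False False [-1.2  3.2 14.9] (0, None, None) 22.1583
False False [-1.4  3.2 14.8] (0, None, None) 24.0583
```

```bash
python3 - <<'E'
from h import *
A=[cv2.imread(f"pics/w6{i}.png")[20:300,220:420] for i in(0,1)]
for i in range(4):
    p,h,r,t=cyc();print(h,r,t);A.append(p[20:300,220:420,::-1])
    if r[1] is not None or h: break
cv2.imwrite("pics/m6.png",cv2.resize(np.hstack(A),None,fx=.66,fy=.66))
E
```

```text
False (0, None, None) 25.7
False (0, None, None) 27.3417
False (np.int64(203), -0.47976021701550753, -0.0005261918796337682) 28.9833
```

View pics/m6.png

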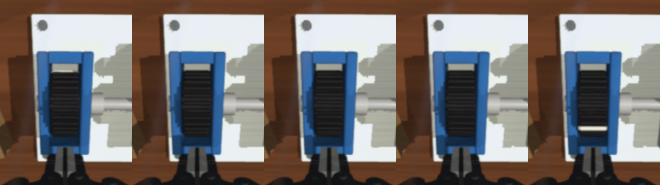

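The turn is 5.80 rad so far (line 0.48 before the top, at the bottom of the last frame), at about 1.06 rad a stroke. So 6 more full strokes, then a partial one.

```bash
python3 - <<'E'
from h import *
for i in range(6):
    p,h,r,t=cyc();print(h,r,t)
    if h or (i>3 and r[1] is not None): break
o=observe();print(o["ft_force"])
cv2.imwrite("pics/w7.png",p[20:300,220:420,::-1])
E
```

```text
False (np.int64(264), 0.4970958797764692, 5.879993780171709e-05) 30.625
False (0, None, None) 32.2667
False (0, None, None) 33.9083
False (0, None, None) 35.55
False (0, None, None) 37.1917
False (np.int64(202), -0.4798190391194291, -0.0005292738731341126) 38.8333
[-0.61063676  0.1391963  -0.16705985]
```

```bash
python3 - <<'E'
from h import *
p,h,r,t=cyc(s1=.006,feed=.08);print(h,r,t)
cv2.imwrite("pics/w8.png",p[20:300,220:420,::-1])
E
```

```text
False (np.int64(227), -0.12882646035354922, -0.00020790121794221595) 40.1
```

```bash
python3 - <<'E'
from h import *
for k in range(3):
    r=look()[1] if k==0 else r
    e=.022-r[1]
    if abs(e)<.035: break
    L=e*.032
    move_l(pt(L/2,.053),feed=.15);move_l(pt(L/2,ZC-.003),feed=.06,max_force=40);move_l(pt(-L/2,ZC-.003),feed=.03,max_force=40);hold(.1)
    back(s=.034,z=.053);p,r=look();print(e,r,observe()["time_s"])
E
```

```text
0.1403013289975569 (np.int64(231), -0.021416458162232182, 4.35398823240661e-05) 41.8833
0.04341645816223218 (np.int64(231), -0.022130077044550455, 2.398573235460976e-05) 43.575
0.04413007704455045 (np.int64(231), -0.022222836602882122, 2.4136137109029602e-05) 45.2667
```

```bash
python3 - <<'E'
from h import *
move_l(pt(.06,.13),feed=.2);hold(.1);p,r=look();print(r,observe()["time_s"])
s,_=get_image("scene")
a=cv2.resize(p,(600,375));b=cv2.resize(s[140:340,180:400],(412,375))
cv2.imwrite("pics/f.png",cv2.resize(np.hstack([a,b]),None,fx=.78,fy=.78)[:,:,::-1])
E
```

```text
(np.int64(135), -0.02305312891871316, 0.0001302436463172124) 45.975
```

View pics/f.png

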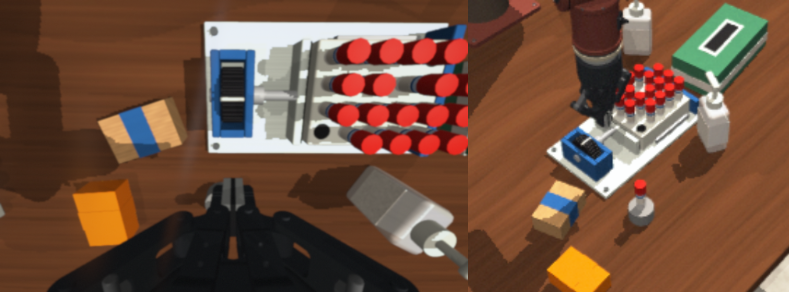

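```bash
python3 -c "
from plant import *
o=observe();print(o['ft_force'],o['time_s']);job_done();print('done')"
```

```text
[-0.57945109 -0.0639388  -0.91797651] 46.025
the job is handed in; nothing more can be done
done
```

I loosened the clamp by two turns and handed the job in at about 46 s. The shut fingertip made 12 full strokes across the top of the wheel, then one partial stroke and a few short nudges.

- **Wheel position:** the line came to the top twice. It last read -0.023 rad against +0.022 at the start from the same view, so the turn is about 0.045 rad (2.6°) short of two exact turns. The last two nudges did not move it, and I left it there.
- **Rack and surroundings:** the last picture shows a gap between the jaw and the rack, and the rack still standing. The bottles, cartons and single tube look to be where they were. I compared the pictures by eye and did not measure positions or the jaw gap. The gripper was clear above the bench, and the highest force I read was about 15 N.
- **Height disagreement:** the reported tool height did not match the real fingertip. Contact with the rim came at a reported 41 mm instead of 78 mm, and triangulating the tip from the two cameras suggested an offset of about 25 mm rather than 36 mm. The first three sweeps therefore passed over the wheel without turning it, and I set the later stroke heights from the measured touch.

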